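# Line up the spent battery packs on the collection tray

## Task

Get the four spent battery packs ready for collection: pull the one still in the test dock straight up out of it and set it on the aluminium tray, and nudge the three loose ones across the tray (their cases are cracked: slide them, do not lift them), so that the four stand upright in an even row, one centred and square in each blue outline, lengthwise as the outlines are. Any pack may go in any outline; do not tip a pack over, and leave the bottle, the funnel and the wooden block where they are.

Things in the scene. Friction and masses are not known exactly. Their poses are not given: they have to be found in the camera images.
- tray: aluminium tray, fixed, 280 x 400 mm (x, y), floor 4 mm thick, rim 4 mm thick and 10 mm high above the table. Origin at the centre of its underside. Four blue outlines in a row along its y, 55 mm from its centre on the +x half (far from the robot); the loose packs start on the other half, their x within 0.45 rad of the tray's
- slot_0 (a point): centre of painted outline 0 (slot_0 at the tray's -y end, slot_3 at its +y end), on the tray's floor, 4 mm above the table; axes as the tray's. The outlines are 66 mm apart, centre to centre; each is 70 mm (x) by 52 mm (y) inside its 4 mm wide blue line. Only paint, nothing sticks up
- slot_1 (a point): centre of painted outline 1 (slot_0 at the tray's -y end, slot_3 at its +y end), on the tray's floor, 4 mm above the table; axes as the tray's. The outlines are 66 mm apart, centre to centre; each is 70 mm (x) by 52 mm (y) inside its 4 mm wide blue line. Only paint, nothing sticks up
- slot_2 (a point): centre of painted outline 2 (slot_0 at the tray's -y end, slot_3 at its +y end), on the tray's floor, 4 mm above the table; axes as the tray's. The outlines are 66 mm apart, centre to centre; each is 70 mm (x) by 52 mm (y) inside its 4 mm wide blue line. Only paint, nothing sticks up
- slot_3 (a point): centre of painted outline 3 (slot_0 at the tray's -y end, slot_3 at its +y end), on the tray's floor, 4 mm above the table; axes as the tray's. The outlines are 66 mm apart, centre to centre; each is 70 mm (x) by 52 mm (y) inside its 4 mm wide blue line. Only paint, nothing sticks up
- pack_a: orange battery pack, 56 x 38 x 44 mm (x, y, z), 0.11 to 0.23 kg, dark foot and dark top with two yellow bars, loose on the tray. Origin at the centre of its underside, x along its 56 mm length, z up. A latch groove 4 mm deep runs along both long sides from 4 to 14 mm above the underside; the end faces (at +-x) are plain. Half-turn symmetrical; all four packs are alike
- pack_b: orange battery pack, 56 x 38 x 44 mm (x, y, z), 0.11 to 0.23 kg, dark foot and dark top with two yellow bars, loose on the tray. Origin at the centre of its underside, x along its 56 mm length, z up. A latch groove 4 mm deep runs along both long sides from 4 to 14 mm above the underside; the end faces (at +-x) are plain. Half-turn symmetrical; all four packs are alike
- pack_c: orange battery pack, 56 x 38 x 44 mm (x, y, z), 0.11 to 0.23 kg, dark foot and dark top with two yellow bars, loose on the tray. Origin at the centre of its underside, x along its 56 mm length, z up. A latch groove 4 mm deep runs along both long sides from 4 to 14 mm above the underside; the end faces (at +-x) are plain. Half-turn symmetrical; all four packs are alike
- pack_d: the fourth pack, alike (56 x 38 x 44 mm (x, y, z), same origin and axes), starting upright in the dock with its x along the dock's x, its underside 6 mm above the table and its top 50 mm above it. Held by the dock's detent until pulled straight up with some 5 to 15 N; free once raised 15 mm
- dock: grey plastic battery test dock, fixed to the table, 84 x 66 mm, walls 20 mm high, with an open-topped pocket 58 x 40 mm and 14 mm deep (pocket floor 6 mm above the table). Origin at the centre of its underside; a black detent housing 22 mm wide, 20 mm high with a green lamp on its +y side. A sprung steel nose in that wall snaps into the pack's groove. It stands left or right of the tray
- bottle: clear bottle with blue cap, 66 mm diameter, 200 mm tall, standing loose on the table; origin at the centre of its underside. A bystander
- funnel: orange plastic funnel standing mouth down on the table, 110 mm diameter at the foot, 115 mm tall; origin at the centre of its underside. A bystander, on the other side of the tray from the dock
- wood_block: small wooden block, 90 x 60 x 40 mm, loose on the table; origin at the centre of its underside. A bystander
Mind the look-alikes: they are no part of the job. What is shaped like the pack_a but green is not meant.

How it is judged (in metres and radians):
On the way:
1. the docked pack has been pulled clear of the dock (z of pack_d in the frame of dock above 0.022 m), for 0.1 s.
At the end, for the whole second after the job is handed in: each of the four outlines has one pack standing upright on the tray's floor inside it, its centre within 6 mm of the outline's centre along both of the tray's axes, its length within 0.12 rad of the outline's length (either way round), and all packs are at rest (((angle between pack_a's own z axis and vertical below 0.1 rad and angle between the x axis of pack_a and the x axis of slot_0, either way round below 0.12 rad and z of pack_a in the frame of slot_0 between -0.005 and 0.005 m and x of pack_a in the frame of slot_0 between -0.006 and 0.006 m and y of pack_a in the frame of slot_0 between -0.006 and 0.006 m) or (angle between pack_b's own z axis and vertical below 0.1 rad and angle between the x axis of pack_b and the x axis of slot_0, either way round below 0.12 rad and z of pack_b in the frame of slot_0 between -0.005 and 0.005 m and x of pack_b in the frame of slot_0 between -0.006 and 0.006 m and y of pack_b in the frame of slot_0 between -0.006 and 0.006 m) or (angle between pack_c's own z axis and vertical below 0.1 rad and angle between the x axis of pack_c and the x axis of slot_0, either way round below 0.12 rad and z of pack_c in the frame of slot_0 between -0.005 and 0.005 m and x of pack_c in the frame of slot_0 between -0.006 and 0.006 m and y of pack_c in the frame of slot_0 between -0.006 and 0.006 m) or (angle between pack_d's own z axis and vertical below 0.1 rad and angle between the x axis of pack_d and the x axis of slot_0, either way round below 0.12 rad and z of pack_d in the frame of slot_0 between -0.005 and 0.005 m and x of pack_d in the frame of slot_0 between -0.006 and 0.006 m and y of pack_d in the frame of slot_0 between -0.006 and 0.006 m)) and ((angle between pack_a's own z axis and vertical below 0.1 rad and angle between the x axis of pack_a and the x axis of slot_1, either way round below 0.12 rad and z of pack_a in the frame of slot_1 between -0.005 and 0.005 m and x of pack_a in the frame of slot_1 between -0.006 and 0.006 m and y of pack_a in the frame of slot_1 between -0.006 and 0.006 m) or (angle between pack_b's own z axis and vertical below 0.1 rad and angle between the x axis of pack_b and the x axis of slot_1, either way round below 0.12 rad and z of pack_b in the frame of slot_1 between -0.005 and 0.005 m and x of pack_b in the frame of slot_1 between -0.006 and 0.006 m and y of pack_b in the frame of slot_1 between -0.006 and 0.006 m) or (angle between pack_c's own z axis and vertical below 0.1 rad and angle between the x axis of pack_c and the x axis of slot_1, either way round below 0.12 rad and z of pack_c in the frame of slot_1 between -0.005 and 0.005 m and x of pack_c in the frame of slot_1 between -0.006 and 0.006 m and y of pack_c in the frame of slot_1 between -0.006 and 0.006 m) or (angle between pack_d's own z axis and vertical below 0.1 rad and angle between the x axis of pack_d and the x axis of slot_1, either way round below 0.12 rad and z of pack_d in the frame of slot_1 between -0.005 and 0.005 m and x of pack_d in the frame of slot_1 between -0.006 and 0.006 m and y of pack_d in the frame of slot_1 between -0.006 and 0.006 m)) and ((angle between pack_a's own z axis and vertical below 0.1 rad and angle between the x axis of pack_a and the x axis of slot_2, either way round below 0.12 rad and z of pack_a in the frame of slot_2 between -0.005 and 0.005 m and x of pack_a in the frame of slot_2 between -0.006 and 0.006 m and y of pack_a in the frame of slot_2 between -0.006 and 0.006 m) or (angle between pack_b's own z axis and vertical below 0.1 rad and angle between the x axis of pack_b and the x axis of slot_2, either way round below 0.12 rad and z of pack_b in the frame of slot_2 between -0.005 and 0.005 m and x of pack_b in the frame of slot_2 between -0.006 and 0.006 m and y of pack_b in the frame of slot_2 between -0.006 and 0.006 m) or (angle between pack_c's own z axis and vertical below 0.1 rad and angle between the x axis of pack_c and the x axis of slot_2, either way round below 0.12 rad and z of pack_c in the frame of slot_2 between -0.005 and 0.005 m and x of pack_c in the frame of slot_2 between -0.006 and 0.006 m and y of pack_c in the frame of slot_2 between -0.006 and 0.006 m) or (angle between pack_d's own z axis and vertical below 0.1 rad and angle between the x axis of pack_d and the x axis of slot_2, either way round below 0.12 rad and z of pack_d in the frame of slot_2 between -0.005 and 0.005 m and x of pack_d in the frame of slot_2 between -0.006 and 0.006 m and y of pack_d in the frame of slot_2 between -0.006 and 0.006 m)) and ((angle between pack_a's own z axis and vertical below 0.1 rad and angle between the x axis of pack_a and the x axis of slot_3, either way round below 0.12 rad and z of pack_a in the frame of slot_3 between -0.005 and 0.005 m and x of pack_a in the frame of slot_3 between -0.006 and 0.006 m and y of pack_a in the frame of slot_3 between -0.006 and 0.006 m) or (angle between pack_b's own z axis and vertical below 0.1 rad and angle between the x axis of pack_b and the x axis of slot_3, either way round below 0.12 rad and z of pack_b in the frame of slot_3 between -0.005 and 0.005 m and x of pack_b in the frame of slot_3 between -0.006 and 0.006 m and y of pack_b in the frame of slot_3 between -0.006 and 0.006 m) or (angle between pack_c's own z axis and vertical below 0.1 rad and angle between the x axis of pack_c and the x axis of slot_3, either way round below 0.12 rad and z of pack_c in the frame of slot_3 between -0.005 and 0.005 m and x of pack_c in the frame of slot_3 between -0.006 and 0.006 m and y of pack_c in the frame of slot_3 between -0.006 and 0.006 m) or (angle between pack_d's own z axis and vertical below 0.1 rad and angle between the x axis of pack_d and the x axis of slot_3, either way round below 0.12 rad and z of pack_d in the frame of slot_3 between -0.005 and 0.005 m and x of pack_d in the frame of slot_3 between -0.006 and 0.006 m and y of pack_d in the frame of slot_3 between -0.006 and 0.006 m)) and linear speed of each of pack_a, pack_b, pack_c, pack_d below 0.01 m/s); the robot touches nothing.
It fails at once if a loose pack on the tray (a, b, c) is lifted more than 15 mm instead of being slid (z of any of pack_a, pack_b, pack_c in the frame of tray above 0.019 m).
It fails at once if a pack is tipped by more than 0.6 rad (angle between any of pack_a, pack_b, pack_c, pack_d's own z axis and vertical above 0.6 rad).
It fails at once if the bottle, funnel or wooden block is moved more than 20 mm or tipped over (distance of any of bottle, funnel, wood_block from where it was at the start of the episode above 0.02 m or angle between any of bottle, funnel, wood_block's own z axis and vertical above 0.4 rad).
It also fails if it takes over 67 s, if anything falls off the work surface, if the arm or the gripper's body presses on something with over 40 N, if the wrist force passes 120 N, or if a joint passes its speed limit or range.

## Robot

A 6-joint arm with a two-finger parallel gripper is mounted at the origin on the work surface. World frame = base frame: x ahead of the robot, y to its left, z up, the work surface at z = 0. Lengths are in mm, angles in rad, forces in N, time in s.
With the tool pointing down it reaches from about 275 to 1000 mm from the base axis. Payload 8.4 kg.
Tool frame: the origin (TCP) lies on the mounting face of the last link; the fingertips stand 173 mm ahead of it and the grasp point (between the pads) lies 155 mm ahead of it; z points along the fingers, y is the line along which they close (so a half turn about z gives the same grasp; the last joint's range is limited). The gripper opens to 85 mm and grips with 20 to 120 N. Pads are 22 mm wide; open, the fingers measure 114 mm over their backs; the gripper's body (76 mm by 85 mm) begins 54 mm behind the grasp point. The pads swing forward as they close: fully open they stand 13 mm farther back than shut.
Start: joints at [1.267, 0.353, 1.633, -0, 1.155, -0.002], TCP at [185.773, 596.756, 404.681] pointing down, gripper open.
Joint ranges: [-2.63, 2.63], [-0.92, 2.1], [0.06, 2.66], [-1.3, 4.44], [0, 2.69], [-3.02, 3.02]. Speed limits (rad/s): [2.22, 2.22, 2.79, 3.14, 3.14, 3.14].

## Interface

Orientations are given as [roll, pitch, yaw] about the fixed x, y, z axes, in that order (R = Rz(yaw) Ry(pitch) Rx(roll)).
In Python, from rig import r gives the robot as it stands.
- The arm moves only by the tool apply_moves, never from a script. Its argument "deltas" is a list of rows, each an object with "claw": the gripper command: -1 is fully open, 1 is shut, values between are in proportion; "delta_pos": the shift along the tool's x, y, z in cm, a list of three; "yaw": the turn about the tool's z in rad. In form: [{"claw": claw, "delta_pos": [tx, ty, tz], "yaw": yaw}, ...]. A call has 1 to 8 rows; each row shifts and turns the commanded pose from where the row before left it, along the tool's axes as they then stand; what a row does not reach is not made up. A row lasts 1/8 s, in which the tool goes at most 62.5 mm and 10.7 degrees, less where a joint would pass 70% of its speed; a pose out of reach is approached as far as the arm can. A call with a gripper value outside its range is refused whole. The fingers move at their own pace and stop on an object; "grip_force" is the grip in N (left out, the last holds). Time passes only in rows, so rows that do not move let the fingers close. It gives the time, the measured TCP pose, the force, the opening and the grip force at its end, in the units of the state.
- r.sense(): the state, without advancing time (a new reading comes with each control period).
- r.grab_frame(name): name is "scene" or "side" or "wrist"; returns a dict with "img" (400x640x3 uint8, blue, green, red), "z_map" (400x640 float32, mm along the optical axis (not along the pixel's ray), 0 where there is no reading), "fx", "fy", "cx", "cy" (pixels), "eye" and "rotation" of the camera in the world; the wrist camera has in their place "T_tool_cam" (4x4, takes a point from camera to tool coordinates, whose origin is the TCP and whose axes are the flange's). Camera axes: x right, y up, looking along -z (the intrinsics and any distortion apply to the point x, -y, -z); pixel columns grow to the right and rows downward; lengths in mm; the calibration is good to about 2 mm. A picture is of the moment at which its call begins: read the wrist's pose just before it.
- r.sign_off(): hands the job in; it is judged then, once.
The state is a dict: "clock": time; "qpos": joint angles; "qvel": joint speeds; "joint_efforts": joint torques, N m; "eef_pos": TCP position; "tcp_rot": TCP orientation; "contact_force": force on the tool from outside, world axes, zero at the start; "wrist_torque": the same for the moment, N m; "opening": opening from 0.0 (shut) to 1.0 (fully open); "grasp_force": force on a finger pad.
Only numpy, scipy, OpenCV 4.12 (cv2) and the standard library are available. Lean on these libraries where they do the work, as an engineer would, in place of code of your own. Each camera call takes 0.05 s, during which the arm holds its last target. There are 200 camera calls.

## Working session

There is one attempt and no reset: what is moved stays moved. The work goes in short steps, Python scripts to look and compute and a tool call to move; the robot and the scene stay as the last step left them, time stands still between calls to the robot, and variables do not carry over. Pictures are saved under pics/ and viewed, at most 10 in all, crops included, and the job is handed in when it is done.

Besides the shell and the picture viewer there is one more tool, called after ">>>" by a JSON object that holds its "method" and its "body". apply_moves: Moves the arm, as the interface text tells. Its arguments: {"type":"object","properties":{"deltas":{"type":"array"},"grip_force":{"type":"number"}},"required":["deltas"]}

```bash
mkdir -p pics; cat > h.py <<'E'
import numpy as np, cv2
from rig import r
def pts(f, s=None):
    """world points (mm) for each pixel"""
    z=f["z_map"]; h,w=z.shape
    u,v=np.meshgrid(np.arange(w),np.arange(h))
    c=np.stack([(u-f["cx"])/f["fx"]*z,-(v-f["cy"])/f["fy"]*z,-z],-1)
    if "eye" in f: return c@np.array(f["rotation"]).T+np.array(f["eye"])
    from scipy.spatial.transform import Rotation as R
    T=np.array(f["T_tool_cam"]); c=c@T[:3,:3].T+T[:3,3]
    return c@R.from_euler("xyz",s["tcp_rot"]).as_matrix().T+np.array(s["eef_pos"])
E
python3 - <<'E'
from h import *
s=r.sense(); print(s)
fs={}
for n in("scene","side","wrist"):
    f=r.grab_frame(n); fs[n]=f
    print(n,[ (k,np.round(v,3).tolist() if not isinstance(v,str) else v) for k,v in f.items() if k not in("img","z_map")])
    P=pts(f,s); np.savez(f"{n}.npz",img=f["img"],P=P,z=f["z_map"])
cv2.imwrite("pics/a.png",cv2.resize(fs["scene"]["img"],(800,500)))
cv2.imwrite("pics/b.png",np.hstack([cv2.resize(fs["side"]["img"],(400,250)),cv2.resize(fs["wrist"]["img"],(400,250))]))
E
```

```text
{'clock': 0.0, 'qpos': array([ 1.26660509e+00,  3.53638679e-01,  1.63412512e+00,  1.56844770e-05,
        1.15517664e+00, -2.37900599e-03]), 'qvel': array([-0.00046223,  0.00101038,  0.00054752,  0.00041952, -0.00173231,
        0.00023298]), 'joint_efforts': array([-2.76572660e-03, -6.05234671e+01, -3.42068839e+01, -2.97097486e-04,
        9.06986796e-03,  1.89803757e-06]), 'eef_pos': array([185.69858962, 596.53622213, 403.97128128]), 'tcp_rot': array([-3.14024490e+00, -1.75470079e-05,  2.83977407e+00]), 'contact_force': array([-0.1604396 , -0.78654692,  0.55369444]), 'wrist_torque': array([-0.05382564, -0.02924163, -0.00119396]), 'grasp_force': 0.0, 'opening': 1.0010623351768118}
scene [('fx', 425.626), ('fy', 425.626), ('cx', 320.775), ('cy', 204.45), ('eye', [1238.258, -159.917, 1235.04]), ('rotation', [0.551, 0.01, 1.309])]Traceback (most recent call last):
  File "<stdin>", line 7, in <module>
  File "h.py", line 8, in pts
    if "eye" in f: return c@np.array(f["rotation"]).T+np.array(f["eye"])
                          ~~~~~~~~~~~~~~~~~~~~~~~~~~~^~~~~~~~~~~~~~~~~~~
ValueError: operands could not be broadcast together with shapes (400,640) (3,)
```

```bash
cat > h.py <<'E'
import numpy as np, cv2
from rig import r
from scipy.spatial.transform import Rotation as R
rm=lambda e: R.from_euler("xyz",e).as_matrix()
def pts(f, s=None):
    """world points (mm) for each pixel"""
    z=f["z_map"]; h,w=z.shape
    u,v=np.meshgrid(np.arange(w),np.arange(h))
    c=np.stack([(u-f["cx"])/f["fx"]*z,-(v-f["cy"])/f["fy"]*z,-z],-1)
    if "eye" in f: return c@rm(f["rotation"]).T+np.array(f["eye"])
    T=np.array(f["T_tool_cam"]); c=c@T[:3,:3].T+T[:3,3]
    return c@rm(s["tcp_rot"]).T+np.array(s["eef_pos"])
E
python3 - <<'E'
from h import *
s=r.sense(); fs={}
for n in("scene","side","wrist"):
    f=r.grab_frame(n); fs[n]=f
    print(n,[ (k,np.round(v,3).tolist() if not isinstance(v,str) else v) for k,v in f.items() if k not in("img","z_map")])
    P=pts(f,s); np.savez(f"{n}.npz",img=f["img"],P=P,z=f["z_map"])
    print(np.round(P[::80,::128].reshape(-1,3)).tolist())
cv2.imwrite("pics/a.png",cv2.resize(fs["scene"]["img"],(800,500)))
cv2.imwrite("pics/b.png",np.hstack([cv2.resize(fs["side"]["img"],(400,250)),cv2.resize(fs["wrist"]["img"],(400,250))]))
E
```

```text
scene [('fx', 425.626), ('fy', 425.626), ('cx', 320.775), ('cy', 204.45), ('eye', [1238.258, -159.917, 1235.04]), ('rotation', [0.551, 0.01, 1.309])]
[[-684.0, -1021.0, 197.0], [-578.0, -519.0, 174.0], [-572.0, 11.0, 84.0], [-830.0, 748.0, -205.0], [-1340.0, 2037.0, -748.0], [-735.0, -1277.0, -211.0], [-298.0, -593.0, 3.0], [-165.0, -77.0, -7.0], [-12.0, 434.0, 1.0], [43.0, 1028.0, -96.0], [-255.0, -1251.0, -259.0], [137.0, -603.0, 8.0], [257.0, -153.0, 2.0], [375.0, 298.0, -7.0], [504.0, 740.0, 3.0], [119.0, -1252.0, -331.0], [466.0, -616.0, -1.0], [580.0, -213.0, 5.0], [687.0, 187.0, 2.0], [795.0, 584.0, 1.0], [568.0, -1083.0, -142.0], [737.0, -622.0, 4.0], [835.0, -260.0, 1.0], [970.0, 69.0, 150.0], [1055.0, 384.0, 149.0]]
side [('fx', 379.101), ('fy', 379.101), ('cx', 319.382), ('cy', 199.911), ('eye', [304.446, -681.096, 745.327]), ('rotation', [0.807, -0.019, -0.312])]
[[-718.0, 2169.0, 24.0], [154.0, 583.0, 404.0], [636.0, 1318.0, 166.0], [1750.0, 2149.0, -143.0], [2190.0, 1330.0, 54.0], [-47.0, 120.0, 412.0], [-192.0, 2152.0, -534.0], [525.0, 831.0, -2.0], [905.0, 418.0, 144.
[... 395 characters left out ...]
3.662), ('cx', 318.471), ('cy', 202.163), ('T_tool_cam', [[0.0, 0.961, 0.278, 70.899], [1.0, -0.0, -0.0, 0.659], [-0.0, 0.278, -0.961, 30.09], [0.0, 0.0, 0.0, 1.0]])]
[[-105.0, 319.0, 1.0], [-63.0, 454.0, 0.0], [-22.0, 589.0, -0.0], [20.0, 724.0, -1.0], [-48.0, 1340.0, -749.0], [-34.0, 271.0, 1.0], [11.0, 416.0, 1.0], [56.0, 560.0, -0.0], [101.0, 704.0, 2.0], [145.0, 848.0, 1.0], [48.0, 215.0, 0.0], [96.0, 371.0, 1.0], [144.0, 527.0, 1.0], [193.0, 682.0, 0.0], [241.0, 837.0, -1.0], [143.0, 153.0, 2.0], [195.0, 320.0, 1.0], [247.0, 488.0, 1.0], [299.0, 656.0, 1.0], [351.0, 823.0, 2.0], [255.0, 75.0, 0.0], [160.0, 540.0, 293.0], [369.0, 442.0, -0.0], [425.0, 625.0, 1.0], [198.0, 660.0, 292.0]]
```

View pics/a.png

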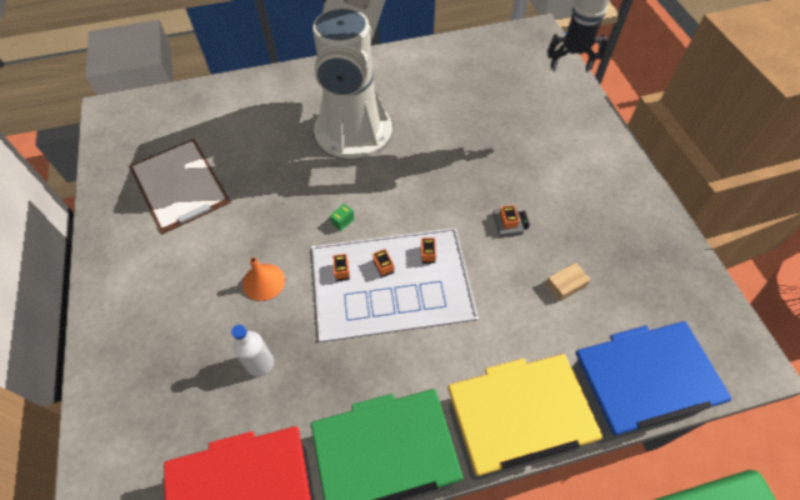

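View pics/b.png

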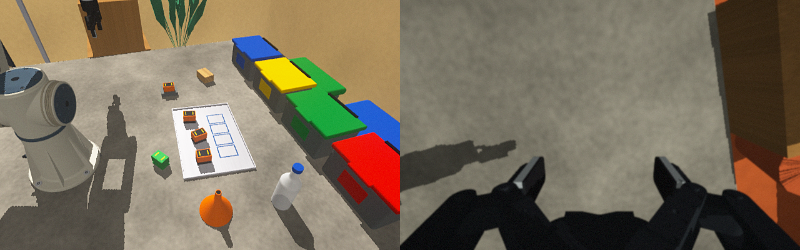

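The scene picture shows the tray at about x315–475, y230–340 in 800x500 pixels. The three packs are at (341,267), (384,262) and (428,250), the outlines run along y≈300, and the dock is at (511,218). The funnel is at (262,280), the bottle at (255,350), the wooden block at (568,280) and the green decoy at (342,216).

```bash
cat >> h.py <<'E'
def blobs(img,P,lo,hi,zr,amin):
    hsv=cv2.cvtColor(img,cv2.COLOR_BGR2HSV)
    m=cv2.inRange(hsv,lo,hi)&((P[...,2]>zr[0])&(P[...,2]<zr[1])).astype(np.uint8)*255
    n,l,st,c=cv2.connectedComponentsWithStats(m)
    out=[]
    for i in range(1,n):
        if st[i,4]>=amin: out.append((l==i,c[i]))
    return out
E
python3 - <<'E'
from h import *
d=np.load("scene.npz"); img,P=d["img"],d["P"]
# blue outlines
for m,c in blobs(img,P,(95,50,60),(125,255,255),(-5,15),8):
    q=P[m]; 
    if 200<q[:,0].mean()<800: print("blue",c.round(),q.mean(0).round(1),len(q),(np.percentile(q,[2,98],0)[:,:2]).round().tolist())
for m,c in blobs(img,P,(0,120,80),(25,255,255),(8,130),10):
    q=P[m]; print("org",c.round(),q.mean(0).round(1),len(q),np.percentile(q[:,2],95).round())
for u,v in[(511,218),(262,280),(255,350),(568,280),(342,216),(316,244),(460,230),(476,318),(319,339)]:
    q=P[int(v*.8),int(u*.8)]; print((u,v),q.round())
E
```

```text
org [542.  52.] [  74.5 1080.2   68.5] 35 121.0
org [407. 174.] [486.7 335.1  44. ] 187 54.0
org [342. 201.] [532.   88.9  43.6] 141 52.0
org [306. 211.] [537.7 -32.6  42.8] 175 52.0
org [272. 214.] [ 521.8 -142.1   44.1] 160 53.0
org [210. 224.] [ 502.2 -345.    38.7] 744 97.0
org [469. 322.] [1014.5  309.9   67.1] 73 73.0
org [245. 377.] [ 993.7 -310.2   67.8] 50 77.0
(511, 218) [496. 334.  55.]
(262, 280) [ 506. -346.   47.]
(255, 350) [ 730. -368.  130.]
(568, 280) [708. 411.  38.]
(342, 216) [ 359. -107.   46.]
(316, 244) [ 402. -195.    1.]
(460, 230) [465. 206.   1.]
(476, 318) [734. 156.   9.]
(319, 339) [ 687. -235.   10.]
```

```bash
cat >> h.py <<'E'
def plan(x,y,z,yaw,n,p=None,w=None):
    """suggest n rows (cm, rad) from pose p, yaw w (default: measured) to target; returns them"""
    s=r.sense(); p=np.array(s["eef_pos"]) if p is None else np.array(p,float); w=s["tcp_rot"][2] if w is None else w
    D=(np.array([x,y,z])-p)/n; dy=((yaw-w+np.pi)%(2*np.pi)-np.pi)/n
    for i in range(n):
        d=rm([np.pi,0,w+dy*i]).T@D/10
        print("[%.2f,%.2f,%.2f] yaw %.3f"%(*d,-dy))
E
python3 -c "
from h import *
plan(490,290,404,1.42,8)"
```

```text
[-4.77,-2.53,0.00] yaw 0.177
[-5.14,-1.65,0.00] yaw 0.177
[-5.35,-0.71,0.00] yaw 0.177
[-5.39,0.24,0.00] yaw 0.177
[-5.27,1.19,0.00] yaw 0.177
[-4.97,2.10,0.00] yaw 0.177
[-4.52,2.95,0.00] yaw 0.177
[-3.93,3.70,0.00] yaw 0.177
```

>>> {"method": "apply_moves", "body": {"deltas": [{"claw": -1,"delta_pos": [-4.8,-2.5,0],"yaw": 0.177},{"claw": -1,"delta_pos": [-5.1,-1.7,0],"yaw": 0.177},{"claw": -1,"delta_pos": [-5.3,-0.7,0],"yaw": 0.177},{"claw": -1,"delta_pos": [-5.4,0.2,0],"yaw": 0.177},{"claw": -1,"delta_pos": [-5.3,1.2,0],"yaw": 0.177},{"claw": -1,"delta_pos": [-5.0,2.1,0],"yaw": 0.177},{"claw": -1,"delta_pos": [-4.5,3.0,0],"yaw": 0.177},{"claw": -1,"delta_pos": [-3.9,3.7,0],"yaw": 0.177}]}}

```text
clock: 1.2
eef_pos: [491.5, 289.4, 404.7]
tcp_rot: [3.142, -0.0, 1.418]
contact_force: [0.5, 0.3, 1.0]
opening: 0.999
grasp_force: 0.0
```

>>> {"method": "apply_moves", "body": {"deltas": [{"claw": -1,"delta_pos": [0,0,0],"yaw": 0}]}}

```text
clock: 1.32
eef_pos: [492.5, 288.4, 404.5]
tcp_rot: [3.141, 0.0, 1.418]
contact_force: [-0.6, -0.0, 0.1]
opening: 0.998
grasp_force: 0.0
```

```bash
python3 - <<'E'
from h import *
s=r.sense(); print(s["eef_pos"],s["tcp_rot"],s["clock"])
f=r.grab_frame("wrist"); np.savez("w1.npz",img=f["img"],P=pts(f,s),z=f["z_map"])
cv2.imwrite("pics/w1.png",f["img"])
plan(570,20,430,1.42,5)
E
```

```text
[492.54757508 288.39391295 404.52695466] [3.14102703e+00 4.88450450e-04 1.41792665e+00] 1.325
[-5.10,2.36,-0.51] yaw 0.000
[-5.10,2.36,-0.51] yaw 0.000
[-5.10,2.36,-0.51] yaw 0.000
[-5.10,2.36,-0.51] yaw 0.000
[-5.10,2.36,-0.51] yaw 0.000
```

View pics/w1.png

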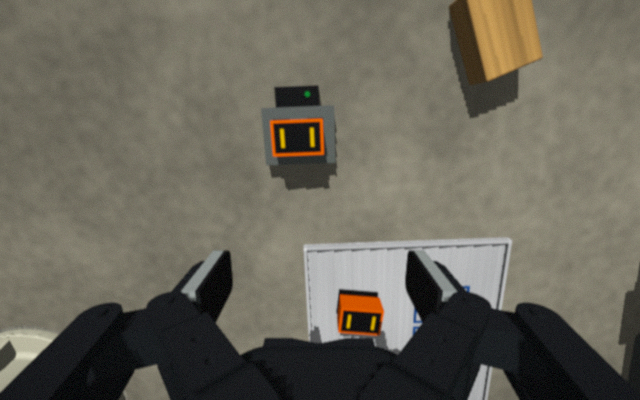

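The wrist view shows the docked pack's top at (297,138), the detent housing with its lamp at (297,96), the tray's near edge at row 242 and a loose pack at (360,312).

```bash
cat >> h.py <<'E'
def tops(img,P,zr=(38,62),amin=200):
    """packs: min-area rectangle of the top-height region that has orange in it -> (x,y,yaw of length,size)"""
    hsv=cv2.cvtColor(img,cv2.COLOR_BGR2HSV)
    m=((P[...,2]>zr[0])&(P[...,2]<zr[1])).astype(np.uint8)
    m=cv2.morphologyEx(m,cv2.MORPH_OPEN,np.ones((3,3)))
    n,l,st,_=cv2.connectedComponentsWithStats(m); out=[]
    for i in range(1,n):
        k=l==i
        if st[i,4]<amin or st[i,4]>8000 or (cv2.inRange(hsv,(0,120,80),(25,255,255))[k]>0).mean()<.1: continue
        q=P[k]; (c,sz,a)=cv2.minAreaRect(q[:,:2].astype(np.float32))
        if sz[0]<sz[1]: a-=90; sz=sz[::-1]
        a=np.radians((a+90)%180-90)
        print("top",np.round(c,1),"z %.1f"%np.median(q[:,2]),"yaw %.3f"%a,np.round(sz,1),"med",np.median(q,0).round(1)); out.append((c,a))
    return out
E
python3 - <<'E'
from h import *
d=np.load("w1.npz"); tops(d["img"],d["P"])
plan(560,-110,450,1.42,8)
E
```

```text
top [703.7 413.6] z 40.7 yaw -1.316 [82.8 60.9] med [701.9 409.4  40.7]
top [477.6 340.9] z 51.2 yaw -0.114 [56.2 37.9] med [477.8 341.4  51.2]
top [518.9  95.5] z 49.0 yaw -0.237 [56.5 39.9] med [518.8 100.   49. ]
[-4.81,1.59,-0.57] yaw 0.000
[-4.81,1.59,-0.57] yaw 0.000
[-4.81,1.59,-0.57] yaw 0.000
[-4.81,1.59,-0.57] yaw 0.000
[-4.81,1.60,-0.57] yaw 0.000
[-4.81,1.60,-0.57] yaw 0.000
[-4.81,1.60,-0.57] yaw 0.000
[-4.81,1.60,-0.57] yaw 0.000
```

>>> {"method": "apply_moves", "body": {"deltas": [{"claw": -1,"delta_pos": [-4.8,1.6,-0.6],"yaw": 0},{"claw": -1,"delta_pos": [-4.8,1.6,-0.6],"yaw": 0},{"claw": -1,"delta_pos": [-4.8,1.6,-0.6],"yaw": 0},{"claw": -1,"delta_pos": [-4.8,1.6,-0.6],"yaw": 0},{"claw": -1,"delta_pos": [-4.8,1.6,-0.6],"yaw": 0},{"claw": -1,"delta_pos": [-4.8,1.6,-0.6],"yaw": 0},{"claw": -1,"delta_pos": [-4.8,1.6,-0.6],"yaw": 0},{"claw": -1,"delta_pos": [-4.8,1.6,-0.6],"yaw": 0}]}}

```text
clock: 2.38
eef_pos: [560.9, -108.0, 452.9]
tcp_rot: [-3.141, -0.001, 1.427]
contact_force: [-0.4, -0.0, 0.6]
opening: 1.002
grasp_force: 0.0
```

>>> {"method": "apply_moves", "body": {"deltas": [{"claw": -1,"delta_pos": [0,0,0],"yaw": 0}]}}

```text
clock: 2.5
eef_pos: [561.2, -109.3, 453.0]
tcp_rot: [3.141, 0.0, 1.423]
contact_force: [-0.3, 0.0, -0.7]
opening: 0.999
grasp_force: 0.0
```

```bash
python3 - <<'E'
from h import *
s=r.sense(); print(s["eef_pos"],s["tcp_rot"],s["clock"])
f=r.grab_frame("wrist"); P=pts(f,s); img=f["img"]; np.savez("w2.npz",img=img,P=P,z=f["z_map"])
cv2.imwrite("pics/w2.png",img)
tops(img,P)
for m,c in blobs(img,P,(100,90,60),(125,255,255),(-5,15),40):
    q=P[m]; h=cv2.minAreaRect(q[:,:2].astype(np.float32)); print("blue",c.round(),len(q),q[:,2].mean().round(1),np.round(h[0],1),np.round(h[1],1),round(h[2],1))
E
```

```text
[ 561.19627616 -109.30686238  452.97268402] [3.14074784e+00 3.88138978e-04 1.42283684e+00] 2.5
top [516.9  87.5] z 49.1 yaw -0.234 [56. 23.] med [518.3  84.6  49.1]
top [524.6 -30.2] z 49.2 yaw 0.176 [56.1 38.1] med [525.  -29.7  49.2]
top [ 508.2 -140.6] z 49.2 yaw -0.110 [56.  38.6] med [ 508.7 -139.    49.2]
top [ 485.5 -338.8] z 47.7 yaw -0.253 [64.2 47.2] med [ 489.1 -330.9   47.7]
blue [358.  29.] 358 5.5 [638.7  67.1] [49.3 77.3] 82.1
blue [359.  72.] 493 5.4 [631.8   7.1] [59.2 77.1] 83.5
blue [359. 124.] 413 5.4 [624.3 -58.6] [59.1 77.3] 83.4
blue [359. 172.] 359 5.5 [ 616.6 -124.1] [58.7 77.1] 83.7
```

View pics/w2.png

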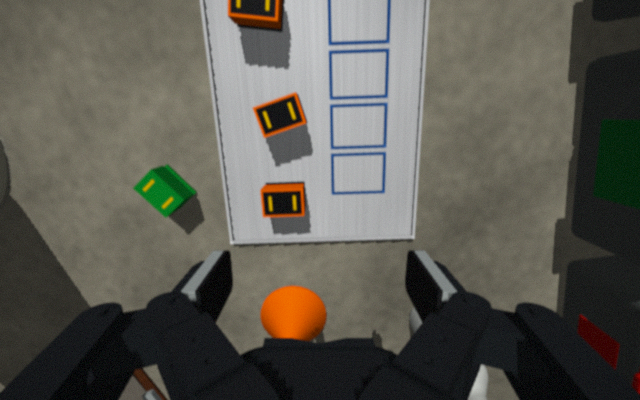

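The tray view shows the loose packs' tops at (283,202), (280,116) and (256,8). The blue outlines are at (359,172), (359,124), (359,72) and (359,20), all free. I'll grip the packs by their plain end faces and slide them along the floor.

```bash
python3 - <<'E'
from h import *
plan(508.2,-140.6,245,1.461,4)
E
```

```text
[-1.00,-1.18,5.19] yaw -0.009
[-0.99,-1.19,5.19] yaw -0.009
[-0.98,-1.20,5.19] yaw -0.009
[-0.97,-1.21,5.19] yaw -0.009
```

>>> {"method": "apply_moves", "body": {"deltas": [{"claw": -1,"delta_pos": [-1.0,-1.2,5.2],"yaw": -0.01},{"claw": -1,"delta_pos": [-1.0,-1.2,5.2],"yaw": -0.01},{"claw": -1,"delta_pos": [-1.0,-1.2,5.2],"yaw": -0.01},{"claw": -1,"delta_pos": [-1.0,-1.2,5.2],"yaw": -0.01},{"claw": -1,"delta_pos": [0,0,3],"yaw": 0},{"claw": -1,"delta_pos": [0,0,2],"yaw": 0},{"claw": -1,"delta_pos": [0,0,1],"yaw": 0},{"claw": -1,"delta_pos": [0,0,0],"yaw": 0}], "grip_force": 20}}

```text
clock: 3.55
eef_pos: [507.9, -140.0, 184.4]
tcp_rot: [-3.141, -0.0, 1.465]
contact_force: [0.7, -0.3, 1.1]
opening: 1.0
grasp_force: 0.0
```

>>> {"method": "apply_moves", "body": {"deltas": [{"claw": 0.4,"delta_pos": [0,0,0],"yaw": 0},{"claw": 0.4,"delta_pos": [0,0,0],"yaw": 0},{"claw": 0.4,"delta_pos": [0,0,0],"yaw": 0},{"claw": 0.4,"delta_pos": [0,0,0],"yaw": 0}]}}

```text
clock: 4.05
eef_pos: [508.5, -141.1, 185.6]
tcp_rot: [3.14, -0.0, 1.464]
contact_force: [0.5, 2.2, 6.0]
opening: 0.653
grasp_force: 22.3
```

```bash
python3 - <<'E'
from h import *
s=r.sense(); print({k:np.round(s[k],3) for k in("clock","eef_pos","tcp_rot","contact_force","opening","grasp_force")})
f=r.grab_frame("side"); P=pts(f); tops(f["img"],P,(30,60),80)
plan(616.6,-124.1,185,1.457,4)
E
```

```text
{'clock': np.float64(4.05), 'eef_pos': array([ 508.469, -141.121,  185.64 ]), 'tcp_rot': array([ 3.14 , -0.   ,  1.464]), 'contact_force': array([0.457, 2.211, 5.979]), 'opening': np.float64(0.653), 'grasp_force': np.float64(22.35)}
top [2182.9  923.5] z 44.9 yaw 1.564 [965.9  31.6] med [2183.2  800.2   44.9]
top [ 237.5 1089.8] z 45.0 yaw 0.049 [328.6  25.6] med [ 227.9 1088.7   45. ]
top [928.5 141.7] z 45.5 yaw -1.421 [253.3  42.8] med [925.3  96.4  45.5]
top [477.8 340.4] z 48.8 yaw -0.074 [56.3 43. ] med [476.6 329.3  48.8]
top [514.3  96.6] z 47.2 yaw -0.244 [45.7 40.7] med [512.4  87.3  47.2]
top [ 508.2 -140.1] z 47.2 yaw -0.121 [82.9 40.9] med [ 509.4 -148.5   47.2]
top [ 927.9 -440. ] z 45.7 yaw -1.391 [250.8  48.1] med [ 924.2 -465.6   45.7]
top [ 481.  -350.3] z 42.4 yaw -0.493 [73.4 67.9] med [ 472.1 -363.    42.4]
[0.71,2.64,0.02] yaw 0.002
[0.72,2.64,0.02] yaw 0.002
[0.72,2.64,0.02] yaw 0.002
[0.73,2.64,0.02] yaw 0.002
```

>>> {"method": "apply_moves", "body": {"deltas": [{"claw": 0.4,"delta_pos": [0.3,1.3,0],"yaw": 0.002},{"claw": 0.4,"delta_pos": [0.6,2.3,0],"yaw": 0.002},{"claw": 0.4,"delta_pos": [0.7,2.6,0],"yaw": 0.002},{"claw": 0.4,"delta_pos": [0.6,2.2,0],"yaw": 0.002},{"claw": 0.4,"delta_pos": [0.4,1.4,0],"yaw": 0},{"claw": 0.4,"delta_pos": [0.3,0.8,0],"yaw": 0},{"claw": 0.4,"delta_pos": [0,0,0],"yaw": 0}]}}

```text
clock: 4.97
eef_pos: [617.1, -124.0, 185.6]
tcp_rot: [3.141, -0.0, 1.456]
contact_force: [0.6, 1.7, 4.8]
opening: 0.652
grasp_force: 22.4
```

```bash
python3 - <<'E'
from h import *
s=r.sense(); print({k:np.round(s[k],3) for k in("clock","eef_pos","tcp_rot","contact_force","opening","grasp_force")})
print("to target");plan(616.6,-124.1,185,1.457,1)
p=[616.6,-124.1,265]
print("to b");plan(524.6,-30.2,255,1.747,4,p,1.457)
E
```

```text
{'clock': np.float64(4.975), 'eef_pos': array([ 617.103, -124.032,  185.565]), 'tcp_rot': array([ 3.141, -0.   ,  1.456]), 'contact_force': array([0.562, 1.699, 4.782]), 'opening': np.float64(0.652), 'grasp_force': np.float64(22.446)}
to target
[-0.01,-0.05,0.06] yaw -0.001
to b
[2.07,-2.55,0.25] yaw -0.073
[2.25,-2.39,0.25] yaw -0.073
[2.42,-2.23,0.25] yaw -0.073
[2.57,-2.04,0.25] yaw -0.073
```

>>> {"method": "apply_moves", "body": {"deltas": [{"claw": -0.8,"delta_pos": [0,0,0],"yaw": 0},{"claw": -1,"delta_pos": [0,0,0],"yaw": 0},{"claw": -1,"delta_pos": [0,0,-3],"yaw": 0},{"claw": -1,"delta_pos": [0,0,-5],"yaw": 0},{"claw": -1,"delta_pos": [2.1,-2.6,0.2],"yaw": -0.073},{"claw": -1,"delta_pos": [2.2,-2.4,0.2],"yaw": -0.073},{"claw": -1,"delta_pos": [2.4,-2.2,0.2],"yaw": -0.073},{"claw": -1,"delta_pos": [2.6,-2.0,0.2],"yaw": -0.073}]}}

```text
clock: 5.98
eef_pos: [523.9, -29.6, 256.7]
tcp_rot: [3.142, 0.0, 1.75]
contact_force: [-0.3, 0.3, -0.1]
opening: 0.999
grasp_force: 0.0
```

>>> {"method": "apply_moves", "body": {"deltas": [{"claw": -1,"delta_pos": [0,0,0],"yaw": 0}]}}

```text
clock: 6.1
eef_pos: [523.1, -29.1, 256.5]
tcp_rot: [-3.14, -0.001, 1.75]
contact_force: [0.3, 0.1, 0.5]
opening: 0.999
grasp_force: 0.0
```

```bash
python3 - <<'E'
from h import *
s=r.sense(); print(s["clock"],s["eef_pos"],s["opening"])
plan(524.6,-30.2,185,1.747,1)
E
```

```text
6.1 [523.13399688 -29.07661936 256.46195316] 0.9991940918844077
[-0.14,0.12,7.15] yaw 0.003
```

>>> {"method": "apply_moves", "body": {"deltas": [{"claw": -1,"delta_pos": [-0.1,0.1,3.5],"yaw": 0.003},{"claw": -1,"delta_pos": [0,0,2.6],"yaw": 0},{"claw": -1,"delta_pos": [0,0,1],"yaw": 0},{"claw": 0.4,"delta_pos": [0,0,0],"yaw": 0},{"claw": 0.4,"delta_pos": [0,0,0],"yaw": 0},{"claw": 0.4,"delta_pos": [0,0,0],"yaw": 0},{"claw": 0.4,"delta_pos": [0,0,0],"yaw": 0}]}}

```text
clock: 6.98
eef_pos: [526.3, -31.0, 186.4]
tcp_rot: [3.14, 0.0, 1.745]
contact_force: [0.1, -1.2, 4.4]
opening: 0.65
grasp_force: 23.0
```

```bash
python3 - <<'E'
from h import *
s=r.sense(); print({k:np.round(s[k],3) for k in("clock","eef_pos","tcp_rot","contact_force","opening","grasp_force")})
plan(624.3,-58.6,185,1.457,5)
E
```

```text
{'clock': np.float64(6.975), 'eef_pos': array([526.301, -30.982, 186.443]), 'tcp_rot': array([3.14 , 0.   , 1.745]), 'contact_force': array([ 0.118, -1.174,  4.43 ]), 'opening': np.float64(0.65), 'grasp_force': np.float64(22.977)}
[-0.88,1.83,0.03] yaw 0.058
[-0.78,1.88,0.03] yaw 0.058
[-0.67,1.92,0.03] yaw 0.058
[-0.55,1.96,0.03] yaw 0.058
[-0.44,1.99,0.03] yaw 0.058
```

>>> {"method": "apply_moves", "body": {"deltas": [{"claw": 0.4,"delta_pos": [-0.9,1.8,0],"yaw": 0.058},{"claw": 0.4,"delta_pos": [-0.8,1.9,0],"yaw": 0.058},{"claw": 0.4,"delta_pos": [-0.7,1.9,0],"yaw": 0.058},{"claw": 0.4,"delta_pos": [-0.5,2.0,0],"yaw": 0.058},{"claw": 0.4,"delta_pos": [-0.4,2.0,0],"yaw": 0.056},{"claw": 0.4,"delta_pos": [0,0,0],"yaw": 0}]}}

```text
clock: 7.72
eef_pos: [625.6, -58.8, 186.4]
tcp_rot: [3.139, 0.0, 1.457]
contact_force: [3.5, -0.5, 3.9]
opening: 0.652
grasp_force: 23.3
```

```bash
python3 - <<'E'
from h import *
s=r.sense(); print({k:np.round(s[k],3) for k in("clock","eef_pos","tcp_rot","contact_force","opening","grasp_force")})
print("to target");plan(624.3,-58.6,185,1.457,1)
p=[624.3,-58.6,265]
print("to a");plan(518.7,95,255,1.335,4,p,1.457)
E
```

```text
{'clock': np.float64(7.725), 'eef_pos': array([625.566, -58.797, 186.408]), 'tcp_rot': array([3.139, 0.   , 1.457]), 'contact_force': array([ 3.511, -0.458,  3.931]), 'opening': np.float64(0.652), 'grasp_force': np.float64(23.328)}
to target
[0.01,-0.13,0.14] yaw -0.000
to a
[3.52,-3.06,0.25] yaw 0.030
[3.42,-3.16,0.25] yaw 0.030
[3.32,-3.27,0.25] yaw 0.030
[3.22,-3.37,0.25] yaw 0.030
```

>>> {"method": "apply_moves", "body": {"deltas": [{"claw": 0.4,"delta_pos": [0,-0.1,0],"yaw": 0},{"claw": -0.8,"delta_pos": [0,0,0],"yaw": 0},{"claw": -1,"delta_pos": [0,0,-1],"yaw": 0},{"claw": -1,"delta_pos": [0,0,-6],"yaw": 0},{"claw": -1,"delta_pos": [3.5,-3.0,0],"yaw": 0.03},{"claw": -1,"delta_pos": [3.4,-3.2,0],"yaw": 0.03},{"claw": -1,"delta_pos": [3.3,-3.3,0],"yaw": 0.03},{"claw": -1,"delta_pos": [3.2,-3.4,0],"yaw": 0.03}]}}

```text
clock: 8.72
eef_pos: [515.6, 95.5, 256.2]
tcp_rot: [-3.141, -0.0, 1.336]
contact_force: [-0.8, 0.1, -0.5]
opening: 1.001
grasp_force: 0.0
```

>>> {"method": "apply_moves", "body": {"deltas": [{"claw": -1,"delta_pos": [0,0,0],"yaw": 0}]}}

```text
clock: 8.85
eef_pos: [514.7, 96.3, 256.0]
tcp_rot: [-3.14, 0.0, 1.34]
contact_force: [0.3, 0.9, 0.1]
opening: 1.009
grasp_force: 0.0
```

```bash
python3 - <<'E'
from h import *
s=r.sense(); print(s["clock"],s["eef_pos"],s["opening"])
f=r.grab_frame("wrist");tops(f["img"],pts(f,s))
plan(518.7,95,185,1.335,1)
E
```

```text
8.85 [514.70667471  96.29592941 255.96339395] 1.009070655255712
top [518.8  95.6] z 49.1 yaw -0.243 [56.2 38.8] med [519.2  97.9  49.1]
top [617.7 -54.9] z 49.3 yaw -0.235 [38.4 32.9] med [613.7 -56.9  49.3]
[0.02,0.27,7.11] yaw 0.005
```

>>> {"method": "apply_moves", "body": {"deltas": [{"claw": -1,"delta_pos": [0,0.3,3.5],"yaw": 0.005},{"claw": -1,"delta_pos": [0,0,2.6],"yaw": 0},{"claw": -1,"delta_pos": [0,0,1],"yaw": 0},{"claw": 0.4,"delta_pos": [0,0,0],"yaw": 0},{"claw": 0.4,"delta_pos": [0,0,0],"yaw": 0},{"claw": 0.4,"delta_pos": [0,0,0],"yaw": 0},{"claw": 0.4,"delta_pos": [0,0,0],"yaw": 0}]}}

```text
clock: 9.78
eef_pos: [520.2, 93.8, 185.5]
tcp_rot: [3.14, -0.0, 1.332]
contact_force: [-0.3, -0.9, 5.8]
opening: 0.652
grasp_force: 23.1
```

```bash
python3 - <<'E'
from h import *
s=r.sense(); print({k:np.round(s[k],3) for k in("clock","eef_pos","tcp_rot","contact_force","opening","grasp_force")})
plan(639.4,72.7,185,1.457,5)
E
```

```text
{'clock': np.float64(9.775), 'eef_pos': array([520.224,  93.781, 185.479]), 'tcp_rot': array([ 3.14 , -0.   ,  1.332]), 'contact_force': array([-0.297, -0.885,  5.846]), 'opening': np.float64(0.652), 'grasp_force': np.float64(23.13)}
[0.15,2.42,0.01] yaw -0.025
[0.09,2.42,0.01] yaw -0.025
[0.03,2.42,0.01] yaw -0.025
[-0.03,2.42,0.01] yaw -0.025
[-0.09,2.42,0.01] yaw -0.025
```

>>> {"method": "apply_moves", "body": {"deltas": [{"claw": 0.4,"delta_pos": [0.1,2.4,0],"yaw": -0.025},{"claw": 0.4,"delta_pos": [0.1,2.4,0],"yaw": -0.025},{"claw": 0.4,"delta_pos": [0,2.4,0],"yaw": -0.025},{"claw": 0.4,"delta_pos": [-0.1,2.4,0],"yaw": -0.025},{"claw": 0.4,"delta_pos": [-0.1,2.4,0],"yaw": -0.025},{"claw": 0.4,"delta_pos": [0,0,0],"yaw": 0}]}}

```text
clock: 10.52
eef_pos: [639.4, 71.1, 185.4]
tcp_rot: [3.138, -0.001, 1.456]
contact_force: [3.6, -0.7, 4.8]
opening: 0.655
grasp_force: 23.4
```

```bash
python3 - <<'E'
from h import *
s=r.sense(); print({k:np.round(s[k],3) for k in("clock","eef_pos","tcp_rot","contact_force","opening","grasp_force")})
print("to target");plan(639.4,71.5,185,1.457,1)
print("to dock");plan(477.6,340.9,265,1.457,6,[639.4,71.5,285],1.457)
E
```

```text
{'clock': np.float64(10.525), 'eef_pos': array([639.391,  71.089, 185.401]), 'tcp_rot': array([ 3.138e+00, -1.000e-03,  1.456e+00]), 'contact_force': array([ 3.64 , -0.709,  4.764]), 'opening': np.float64(0.655), 'grasp_force': np.float64(23.361)}
to target
[0.04,-0.00,0.04] yaw -0.001
to dock
[4.15,-3.19,0.33] yaw -0.000
[4.15,-3.19,0.33] yaw -0.000
[4.15,-3.19,0.33] yaw -0.000
[4.15,-3.19,0.33] yaw -0.000
[4.15,-3.19,0.33] yaw -0.000
[4.15,-3.19,0.33] yaw -0.000
```

>>> {"method": "apply_moves", "body": {"deltas": [{"claw": -0.8,"delta_pos": [0,0,0],"yaw": 0},{"claw": -1,"delta_pos": [0,0,-1],"yaw": 0},{"claw": -1,"delta_pos": [0,0,-6],"yaw": 0},{"claw": -1,"delta_pos": [4.1,-3.2,-1],"yaw": 0},{"claw": -1,"delta_pos": [4.1,-3.2,0],"yaw": 0},{"claw": -1,"delta_pos": [4.1,-3.2,0],"yaw": 0},{"claw": -1,"delta_pos": [4.1,-3.2,0],"yaw": 0},{"claw": -1,"delta_pos": [4.1,-3.2,0],"yaw": 0}]}}

```text
clock: 11.52
eef_pos: [500.5, 294.3, 265.4]
tcp_rot: [3.141, -0.0, 1.457]
contact_force: [0.1, -0.4, 0.1]
opening: 0.999
grasp_force: 0.0
```

>>> {"method": "apply_moves", "body": {"deltas": [{"claw": -1,"delta_pos": [4.1,-3.2,0],"yaw": 0},{"claw": -1,"delta_pos": [0,0,0],"yaw": 0}]}}

```text
clock: 11.78
eef_pos: [472.8, 339.9, 265.3]
tcp_rot: [-3.141, -0.0, 1.461]
contact_force: [0.1, -0.3, 0.1]
opening: 0.999
grasp_force: 0.0
```

```bash
python3 - <<'E'
from h import *
s=r.sense(); print(s["clock"],s["eef_pos"],s["tcp_rot"])
f=r.grab_frame("wrist");t=tops(f["img"],pts(f,s))
plan(477.6,340.5,197,1.456,1)
E
```

```text
11.775 [472.76755692 339.87762164 265.27314878] [-3.14137322e+00 -4.94443605e-04  1.46078923e+00]
top [675.8 410.5] z 40.4 yaw -1.374 [90.2 10.3] med [673.7 422.9  40.4]
top [477.7 341.3] z 51.1 yaw -0.117 [56.2 38.5] med [477.9 343.7  51.1]
[0.24,0.37,6.82] yaw 0.004
```

>>> {"method": "apply_moves", "body": {"deltas": [{"claw": -1,"delta_pos": [0.2,0.4,3],"yaw": 0.004},{"claw": -1,"delta_pos": [0,0,2.6],"yaw": 0},{"claw": -1,"delta_pos": [0,0,1],"yaw": 0},{"claw": 0.4,"delta_pos": [0,0,0],"yaw": 0},{"claw": 0.4,"delta_pos": [0,0,0],"yaw": 0},{"claw": 0.4,"delta_pos": [0,0,0],"yaw": 0},{"claw": 0.4,"delta_pos": [0,0,0],"yaw": 0}], "grip_force": 70}}

```text
clock: 12.7
eef_pos: [478.8, 338.9, 199.9]
tcp_rot: [-3.141, 0.0, 1.452]
contact_force: [-4.8, -1.9, 7.1]
opening: 0.639
grasp_force: 75.5
```

>>> {"method": "apply_moves", "body": {"deltas": [{"claw": 0.4,"delta_pos": [0,0,-0.4],"yaw": 0},{"claw": 0.4,"delta_pos": [0,0,-0.8],"yaw": 0},{"claw": 0.4,"delta_pos": [0,0,-0.8],"yaw": 0},{"claw": 0.4,"delta_pos": [0,0,-1],"yaw": 0},{"claw": 0.4,"delta_pos": [0,0,-3],"yaw": 0},{"claw": 0.4,"delta_pos": [0,0,-3],"yaw": 0},{"claw": 0.4,"delta_pos": [0,0,0],"yaw": 0}]}}

```text
clock: 13.58
eef_pos: [480.4, 339.9, 291.8]
tcp_rot: [3.137, -0.004, 1.453]
contact_force: [0.1, 0.2, -2.1]
opening: 0.642
grasp_force: 76.0
```

```bash
python3 - <<'E'
from h import *
s=r.sense(); print({k:np.round(s[k],3) for k in("clock","eef_pos","tcp_rot","contact_force","opening","grasp_force")})
f=r.grab_frame("wrist"); tops(f["img"],pts(f,s),(90,170)); cv2.imwrite("pics/w3.png",f["img"])
f=r.grab_frame("side");print("side"); tops(f["img"],pts(f),(85,170),60); 
plan(632.8,7,285,1.457,7)
E
```

```text
{'clock': np.float64(13.575), 'eef_pos': array([480.384, 339.85 , 291.785]), 'tcp_rot': array([ 3.137, -0.004,  1.453]), 'contact_force': array([ 0.079,  0.201, -2.073]), 'opening': np.float64(0.642), 'grasp_force': np.float64(75.989)}
side
top [2184.6  845.6] z 122.8 yaw 1.564 [731.   31.6] med [2183.2  744.4  122.8]
top [ 259.2 1090.1] z 129.2 yaw 0.016 [375.5  27.7] med [ 251.1 1089.6  129.2]
top [479.9 342. ] z 134.6 yaw -0.091 [80.6 43.6] med [478.4 327.8 134.6]
top [ 482.3 -349.3] z 107.8 yaw 0.322 [20.2 19.4] med [ 480.5 -352.2  107.8]
[-4.45,2.74,0.06] yaw -0.001
[-4.45,2.73,0.06] yaw -0.001
[-4.46,2.73,0.06] yaw -0.001
[-4.46,2.73,0.06] yaw -0.001
[-4.46,2.73,0.06] yaw -0.001
[-4.46,2.72,0.06] yaw -0.001
[-4.46,2.72,0.06] yaw -0.001
```

View pics/w3.png

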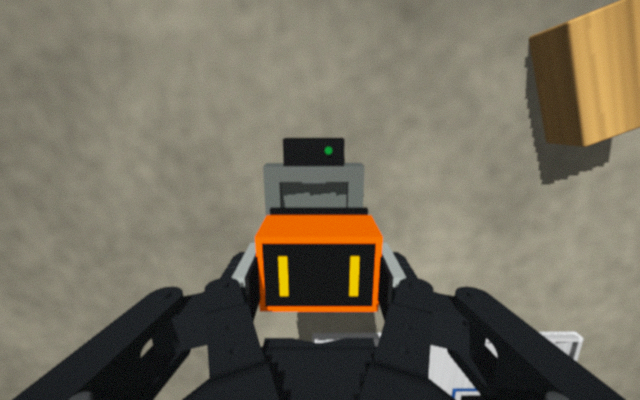

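The pack is held out of the dock: its top is at (320,275) and the empty pocket shows at (313,190). I'll move it over slot 2 and look again there.

>>> {"method": "apply_moves", "body": {"deltas": [{"claw": 0.4,"delta_pos": [-3,1.8,0],"yaw": 0},{"claw": 0.4,"delta_pos": [-4.8,2.9,0],"yaw": 0},{"claw": 0.4,"delta_pos": [-5,3,0],"yaw": 0},{"claw": 0.4,"delta_pos": [-5,3,0],"yaw": 0},{"claw": 0.4,"delta_pos": [-5,3,0],"yaw": 0},{"claw": 0.4,"delta_pos": [-4.8,2.9,0],"yaw": 0},{"claw": 0.4,"delta_pos": [-3.7,2.4,0],"yaw": 0},{"claw": 0.4,"delta_pos": [0,0,0],"yaw": 0}]}}

```text
clock: 14.68
eef_pos: [631.7, 3.0, 287.2]
tcp_rot: [-3.141, 0.001, 1.449]
contact_force: [-0.4, 0.4, -1.7]
opening: 0.641
grasp_force: 75.8
```

```bash
python3 - <<'E'
from h import *
s=r.sense(); print({k:np.round(s[k],3) for k in("clock","eef_pos","tcp_rot","contact_force","opening","grasp_force")})
f=r.grab_frame("wrist"); P=pts(f,s); img=f["img"]
print("top z",np.median(P[260:290,300:340].reshape(-1,3),0).round(1))
hsv=cv2.cvtColor(img,cv2.COLOR_BGR2HSV)
z0=np.median(P[260:290,300:340,2])
k=(abs(P[...,2]-z0)<4); k[:,:200]=0;k[:,440:]=0;k[:200]=0
k&=cv2.inRange(hsv,(0,120,80),(35,255,255))>0
q=P[k]; c,sz,a=cv2.minAreaRect(q[:,:2].astype(np.float32)); print("held",np.round(c,1),np.round(sz,1),a)
t=rm([np.pi,0,s["tcp_rot"][2]]).T@np.array([*(np.array(c)-s["eef_pos"][:2]),0]); print("offset in tool",t.round(1))
tops(img,P)
plan(631.6,5.0,198.5,1.457,1)
E
```

```text
{'clock': np.float64(14.675), 'eef_pos': array([631.737,   3.029, 287.21 ]), 'tcp_rot': array([-3.141e+00,  1.000e-03,  1.449e+00]), 'contact_force': array([-0.423,  0.437, -1.657]), 'opening': np.float64(0.641), 'grasp_force': np.float64(75.758)}
top z [632.3   5.9 138.5]
held [631.3   5. ] [39.4 57. ] 83.21158599853516
offset in tool [ 1.9 -0.7 -0. ]
top [639.7  73. ] z 49.2 yaw -0.122 [56.2 37.6] med [639.8  73.7  49.2]
top [ 619.1 -107.1] z 45.6 yaw -0.122 [56.   7.1] med [ 618.8 -105.2   45.6]
[0.06,0.06,8.86] yaw -0.007
```

>>> {"method": "apply_moves", "body": {"deltas": [{"claw": 0.4,"delta_pos": [0.1,0.1,3],"yaw": -0.007},{"claw": 0.4,"delta_pos": [0,0,3],"yaw": 0},{"claw": 0.4,"delta_pos": [0,0,2],"yaw": 0},{"claw": 0.4,"delta_pos": [0,0,0.5],"yaw": 0},{"claw": 0.4,"delta_pos": [0,0,0],"yaw": 0}]}}

```text
clock: 15.35
eef_pos: [632.3, 7.1, 203.8]
tcp_rot: [-3.142, -0.0, 1.46]
contact_force: [0.6, 1.2, -1.6]
opening: 0.643
grasp_force: 75.8
```

```bash
python3 - <<'E'
from h import *
s=r.sense(); print({k:np.round(s[k],3) for k in("clock","eef_pos","tcp_rot","contact_force","opening","grasp_force")})
plan(631.6,5.0,198.3,1.457,1)
E
```

```text
{'clock': np.float64(15.35), 'eef_pos': array([632.258,   7.061, 203.794]), 'tcp_rot': array([-3.142, -0.   ,  1.46 ]), 'contact_force': array([ 0.639,  1.155, -1.634]), 'opening': np.float64(0.643), 'grasp_force': np.float64(75.821)}
[-0.21,-0.04,0.55] yaw 0.003
```

>>> {"method": "apply_moves", "body": {"deltas": [{"claw": 0.4,"delta_pos": [-0.2,0,0.3],"yaw": 0.003},{"claw": 0.4,"delta_pos": [0,0,0.2],"yaw": 0},{"claw": 0.4,"delta_pos": [0,0,0],"yaw": 0}]}}

```text
clock: 15.72
eef_pos: [632.0, 4.6, 198.9]
tcp_rot: [3.141, -0.0, 1.457]
contact_force: [0.7, 0.2, -2.6]
opening: 0.637
grasp_force: 75.8
```

>>> {"method": "apply_moves", "body": {"deltas": [{"claw": 0.4,"delta_pos": [0,0,0.05],"yaw": 0},{"claw": 0.4,"delta_pos": [0,0,0],"yaw": 0}], "grip_force": 20}}

```text
clock: 15.98
eef_pos: [632.0, 4.7, 198.3]
tcp_rot: [3.141, -0.0, 1.457]
contact_force: [-0.0, 0.8, -2.3]
opening: 0.642
grasp_force: 75.8
```

>>> {"method": "apply_moves", "body": {"deltas": [{"claw": -0.6,"delta_pos": [0,0,0],"yaw": 0},{"claw": -0.9,"delta_pos": [0,0,0],"yaw": 0},{"claw": -0.9,"delta_pos": [0,0,-2],"yaw": 0},{"claw": -1,"delta_pos": [0,0,-5],"yaw": 0},{"claw": -1,"delta_pos": [-2,0,-5.5],"yaw": 0},{"claw": -1,"delta_pos": [-2.5,0,-5.5],"yaw": 0},{"claw": -1,"delta_pos": [-2.5,0,-5.5],"yaw": 0},{"claw": -1,"delta_pos": [-1.5,0,-2],"yaw": 0}]}}

```text
clock: 16.98
eef_pos: [622.3, -80.8, 459.2]
tcp_rot: [3.134, 0.0, 1.456]
contact_force: [-0.7, 0.4, -0.1]
opening: 1.004
grasp_force: 0.0
```

>>> {"method": "apply_moves", "body": {"deltas": [{"claw": -1,"delta_pos": [0,0,0],"yaw": 0},{"claw": -1,"delta_pos": [0,0,0],"yaw": 0}]}}

```text
clock: 17.23
eef_pos: [621.8, -79.2, 452.5]
tcp_rot: [-3.14, -0.0, 1.457]
contact_force: [-0.0, 0.9, -0.5]
opening: 0.999
grasp_force: 0.0
```

```bash
python3 - <<'E'
from h import *
s=r.sense(); print(s["clock"],s["eef_pos"])
f=r.grab_frame("wrist"); P=pts(f,s); img=f["img"]; cv2.imwrite("pics/w4.png",img)
tops(img,P)
for m,c in blobs(img,P,(100,90,60),(125,255,255),(-5,15),40):
    q=P[m]; h=cv2.minAreaRect(q[:,:2].astype(np.float32)); print("blue",c.round(),len(q),np.round(h[0],1),np.round(h[1],1),round(h[2],1))
E
```

```text
17.225 [621.81077593 -79.2386816  452.52015593]
top [639.6  72.4] z 49.2 yaw -0.112 [56.  37.9] med [639.5  72.5  49.2]
top [631.9   6.8] z 49.3 yaw -0.114 [55.7 36.9] med [632.    7.1  49.3]
top [623.6 -56.9] z 49.1 yaw -0.112 [55.4 38.1] med [623.8 -56.3  49.1]
top [ 617.6 -123.5] z 49.2 yaw -0.119 [55.4 38.5] med [ 617.6 -122.2   49.2]
top [ 482.  -325.8] z 47.0 yaw 0.011 [50.2 19.4] med [ 483.6 -326.3   47. ]
blue [320.  59.] 373 [639.4  72.3] [58.4 77. ] 83.7
blue [320. 107.] 437 [631.7   6.3] [58. 77.] 83.6
blue [320. 154.] 368 [624.3 -59.2] [58.  77.3] 83.4
blue [320. 192.] 251 [ 616.5 -124. ] [58.5 77.1] 83.8
```

View pics/w4.png

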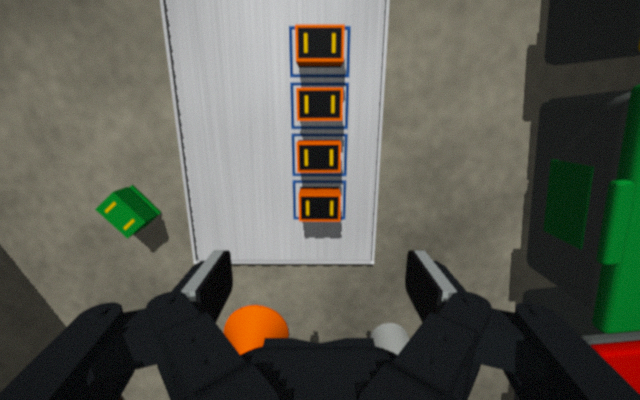

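All four packs stand in their outlines, at image column 320 and rows 45, 104, 157 and 205. The largest measured error is about 2.3 mm and 0.01 rad, and the gripper is clear.

```bash
python3 -c "
from rig import r
print(r.sign_off())"
```

```text
the job is handed in; nothing more can be done
None
```

The job is handed in: pack_d is out of the dock, and all four packs stand upright in the blue outlines, each within about 2.5 mm of centre by the last camera measurement; the judge returned no verdict.

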